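# Pin the swing-out bench peg in its working position

## Task

Swing the bench peg's steel arm over its lock plate until it meets the stop, which lets it go a little too far, and leave it there. Then take the tapered drift (the tool with the plain round, flat-topped handle) from the rack and push it down through the arm's hole and the lock plate's hole, so that its taper draws the arm back into line, until the underside of its handle sits fully home on the arm; let go and leave it standing there. Leave everything else where it is, including the other two tools in the rack.

Things in the scene. Friction and masses are not known exactly. Their poses are not given: they have to be found in the camera images.
- mount: Fixed steel mount screwed to the bench. Origin on the bench top straight below the lock hole; its x axis points from the lock hole to the pivot (125 mm away), z up. Base plate 8 mm thick, 250 x 90 mm (x from -70 to +180). Lock plate 70 x 90 mm, 12 mm thick, top at z = 62 mm, centred on the origin and open underneath down to the base plate. A 10 mm stop stud stands on the lock plate, flush with the arm's top, on the -y side at x = -27 mm.
- lock_hole (a point): Centre of the 14 mm round through hole in the fixed lock plate, at the plate's top face (62 mm above the bench); its z axis is vertical.
- pivot (a point): The arm's vertical pivot axis at the height of the arm's top face (73 mm above the bench); a nut 22 mm wide and 8 mm high stands on the arm there.
- swing (a joint): Angle of the swing arm about the pivot, rad. 0: arm over the lock plate with its hole exactly in line with the lock hole (arm points from the pivot along the mount's -x). Positive: swung open towards the mount's +y side (starts 0.45 to 1.0). The stop is at -0.04: there the arm's hole lies 5 mm past the lock hole, on the mount's -y side. Stiff hinge with dry friction: it stays where it is left; about 3 N at the handle or 4 N at the hole, sideways, moves it.
- bar_hole (a point): Centre of the 14 mm round through hole in the arm, at the arm's top face (73 mm above the bench), 125 mm from the pivot; it moves with the arm. The arm is a flat steel bar 36 mm wide and 10 mm thick, underside 1 mm above the lock plate.
- bar_handle (a point): Centre of the upright round wooden handle on the arm, 187 mm from the pivot and 62 mm beyond the hole: 18 mm diameter, 40 mm high, standing on the arm's top face; this point is 20 mm above that face (93 mm above the bench). Beyond it the arm carries a flat forked wooden peg 60 mm wide (16 mm thick, top 79 mm above the bench), from 210 to 288 mm from the pivot.
- rack: Fixed dark wooden tool rack, 200 mm long (x) by 56 mm wide (y), origin under its centre on the bench; top board 12 mm thick with its top 82 mm above the bench, open at the sides. Three 15 mm through holes on its x axis at -65, 0 and +65 mm; each holds a wooden-handled tool hanging upright: the drift, a square-handled (24 mm) punch, 42 mm high, and a burnisher with a 30 mm ball handle, 49 mm high, in any order.
- drift_grip (a point): Centre of the drift's handle: round, 24 mm diameter (25 mm steel collar in its lowest 6 mm), 42 mm high, flat-topped, light wood; this point is 24 mm above the handle's underside. z runs along the drift, upwards in the rack. The drift weighs about 0.15 kg.
- drift_shoulder (a point): Centre of the underside of the drift's handle; it rests on the rack's top board at the start and on the arm's top face when fully home.
- drift_tip (a point): Tip of the drift's steel shank, 62 mm below the handle's underside. The shank is 4 mm across at the tip, tapers up to 12.6 mm over 42 mm, then is straight for the last 20 mm under the handle. Pushed down slowly it needs only some 2 to 12 N, and the arm pushes back sideways on it with 4 to 5 N until it is home.
- bench_block: The steel block, a loose bystander to be left alone; origin at its underside, 70 x 70 x 25 mm.
- dish: The white dish, a loose bystander to be left alone; origin at its underside, 84 mm wide, 35 mm high.
- hammer: The hammer, a loose bystander to be left alone; origin at its underside, 220 mm long, lying flat.
- spool: The wire spool, a loose bystander to be left alone; origin at its underside, 56 mm wide, 36 mm high.
- flask: The amber flask, a loose bystander to be left alone; origin at its underside, 48 mm wide, 100 mm high.
- tape: The tape roll, a loose bystander to be left alone; origin at its underside, 60 mm wide, 22 mm high.
- punch: The square-handled punch, a loose bystander to be left alone; origin at the underside of its handle.
- burnisher: The ball-handled burnisher, a loose bystander to be left alone; origin at the underside of its handle.
Things that resemble listed ones, but are neither listed nor needed, are in the scene too. What is shaped like the part that bears drift_grip but pink is not meant.

How it is judged:
On the way, in this order (a step that is already met when the one before it is completed fails the run):
1. the arm is swung over the lock plate, against its stop (within 0.012 rad) (value of joint swing below -0.028 rad), for 0.2 s.
2. the drift's tip has entered the lock hole (3 mm below the lock plate's top, within 7 mm of its axis) while the arm is still out of line (more than 0.012 rad past it) (z of drift_tip in the frame of lock_hole below -0.003 m and horizontal distance between drift_tip and lock_hole below 0.007 m and value of joint swing below -0.012 rad).
At the end, for the whole second after the job is handed in: The drift stands in both holes, upright within 0.1 rad, its handle's underside within 4 mm of the arm hole's centre at the arm's top face and its tip less than 14.5 mm above the bench (fully home: 11 mm); the arm is in line within 0.016 rad (2 mm at the hole); the drift is at rest (distance between drift_shoulder and bar_hole below 0.004 m and z of drift_tip in the frame of mount below 0.0145 m and angle between the z axis of drift_shoulder and the z axis of mount, either way round below 0.1 rad and value of joint swing between -0.016 and 0.016 rad and linear speed of drift below 0.02 m/s); the robot touches nothing.
It fails at once if one of the other two tools in the rack is moved more than 30 mm (distance of any of punch, burnisher from where it was at the start of the episode above 0.03 m).
It fails at once if a thing lying about on the bench is moved more than 30 mm (distance of any of bench_block, dish, hammer, spool, flask, tape from where it was at the start of the episode above 0.03 m).
It also fails if it takes over 61 s, if anything falls off the work surface, if the arm or the gripper's body presses on something with over 40 N, if the wrist force passes 120 N, or if a joint passes its speed limit or range.

## Robot

A 7-joint arm with a two-finger parallel gripper is mounted at the origin on the work surface. World frame = base frame: x ahead of the robot, y to its left, z up, the work surface at z = 0. Lengths are in m, angles in rad, forces in N, time in s.
With the tool pointing down it reaches from about 0.425 to 0.925 m from the base axis. Payload 6.8 kg.
Tool frame: the origin (TCP) lies on the front face of the gripper's body, between the roots of the fingers; the fingertips stand 73 mm ahead of it and the grasp point (between the pads) lies 54 mm ahead of it; z points along the fingers, y is the line along which they close (so a half turn about z gives the same grasp; the last joint's range is limited). The gripper opens to 85 mm and grips with 20 to 120 N. Pads are 22 mm wide; open, the fingers measure 114 mm over their backs; the gripper's body (76 mm by 85 mm) begins 54 mm behind the grasp point. The pads swing forward as they close: fully open they stand 13 mm farther back than shut.
Start: joints at [-1.448, 0.477, 0.022, 1.555, -0.011, 1.109, -0.083], TCP at [0.154, 0.657, 0.304] pointing down, gripper open.
Joint ranges: [-2.96, 2.96], [-0.34, 2.1], [-1.41, 1.46], [0.24, 2.44], [-1.37, 4.51], [0.17, 1.92], [-2.96, 2.96]. Speed limits (rad/s): [2.39, 2.39, 3.14, 3.14, 3.14, 3.14, 3.14].

## Interface

Orientations are given as a unit quaternion [w, x, y, z].
In Python, from station import bot, optics gives the robot as it stands.
- The arm moves only by the tool drive_tool, never from a script. Its argument "deltas" is a list of rows, each an object with "gripper": the closure in counts, from 0 (fully open) to 255 (shut); "offset": the shift along the tool's x, y, z in units of 1000 mm (1.0 is 1000 mm), a list of three; "angular": the turn, a rotation vector about the tool's x, y, z in units of 45 degrees (1.0 is 45 degrees), a list of three. In form: [{"gripper": gripper, "offset": [dx, dy, dz], "angular": [rx, ry, rz]}, ...]. A call has 1 to 5 rows; each row is the pose to reach, as a shift and turn from the pose commanded when the call began, along the tool's axes at that moment; what a row does not reach only later rows make up. A row lasts 1/10 s, in which the tool goes at most 50 mm and 8.59 degrees, less where a joint would pass 70% of its speed; a pose out of reach is approached as far as the arm can. A call with a number of a shift or a turn outside -1 to 1 is refused whole. A call with a gripper value outside its range is refused whole. The fingers move at their own pace and stop on an object; "grip_force" is the grip in N (left out, the last holds). Time passes only in rows, so rows that repeat a pose let the fingers close. It gives the time, the measured TCP pose, the force, the opening and the grip force at its end, in the units of the state.
- bot.get_obs(): the state, without advancing time (a new reading comes with each control period).
- optics.read_camera(name): name is "scene" or "side" or "wrist"; returns the picture (480x640x3 uint8, blue, green, red); there is no depth.
- optics.camera_model(name): a dict with "fx", "fy", "cx", "cy" (pixels), "cam_to_world" (4x4, takes a point from camera to world coordinates). Camera axes: x right, y up, looking along -z (the intrinsics and any distortion apply to the point x, -y, -z); pixel columns grow to the right and rows downward; lengths in m; the calibration is good to about 2 mm. The wrist camera is an equidistant fisheye: a pixel r from the principal point sees the ray r / f radians off the axis. A picture is of the moment at which its call begins: read the wrist's pose just before it. camera_model takes no time and is no camera call; for the wrist camera it gives the pose at the moment of the call.
- bot.hand_in(): hands the job in; it is judged then, once.
The state is a dict: "t": time; "q": joint angles; "joint_vel": joint speeds; "joint_torque": joint torques, N m; "eef_pos": TCP position; "tool_rot": TCP orientation; "contact_force": force on the tool from outside, world axes, zero at the start; "torque": the same for the moment, N m; "gripper_width": opening from 0.0 (shut) to 1.0 (fully open); "grasp_force": force on a finger pad.
Only numpy, scipy, OpenCV 4.12 (cv2) and the standard library are available. Lean on these libraries where they do the work, as an engineer would, in place of code of your own. Each camera call takes 0.05 s, during which the arm holds its last target. There are 200 camera calls.

## Working session

There is one attempt and no reset: what is moved stays moved. The work goes in short steps, Python scripts to look and compute and a tool call to move; the robot and the scene stay as the last step left them, time stands still between calls to the robot, and variables do not carry over. Pictures are saved under pics/ and viewed, at most 11 in all, crops included, and the job is handed in when it is done.

Besides the shell and the picture viewer there is one more tool, called after "Call:" by a JSON object that holds its "op" and its "data", one argument or row to a line. drive_tool: Moves the arm, as the interface text tells. Its arguments: {"type":"object","properties":{"deltas":{"type":"array"},"grip_force":{"type":"number"}},"required":["deltas"]}

```bash
mkdir -p pics; ls; cat > h.py <<'E'
import numpy as np, cv2
from station import bot, optics
def proj(m,P,fish=False):
    T=np.linalg.inv(m['cam_to_world']); p=T[:3,:3]@np.asarray(P,float)+T[:3,3]
    x,y,z=p[0],-p[1],-p[2]
    if fish:
        r=np.hypot(x,y); th=np.arctan2(r,z); s=th/max(r,1e-9); return np.array([m['cx']+m['fx']*x*s,m['cy']+m['fy']*y*s])
    return np.array([m['cx']+m['fx']*x/z,m['cy']+m['fy']*y/z])
def ray(m,uv,fish=False):
    a=(uv[0]-m['cx'])/m['fx'];b=(uv[1]-m['cy'])/m['fy']
    if fish:
        th=np.hypot(a,b); s=np.sin(th)/max(th,1e-9); d=np.array([a*s,-b*s,-np.cos(th)])
    else: d=np.array([a,-b,-1.])
    T=np.array(m['cam_to_world']); return T[:3,3],T[:3,:3]@d
def onz(m,uv,z,fish=False):
    o,d=ray(m,uv,fish); return o+d*(z-o[2])/d[2]
E
python3 - <<'E'
from h import *
np.set_printoptions(precision=4,suppress=True)
for n in ['scene','side','wrist']:
    cv2.imwrite(f'pics/{n}0.png',optics.read_camera(n)); m=optics.camera_model(n); print(n,{k:v for k,v in m.items() if k!='cam_to_world'}); print(np.array(m['cam_to_world']))
print(bot.get_obs())
E
```

```text
pics
scene {'fx': 473.9194361192465, 'fy': 473.9194361192465, 'cx': 316.31709531339123, 'cy': 246.01903161499047}
[[ 0.2322 -0.7611  0.6056  1.3096]
 [ 0.9726  0.1737 -0.1546 -0.1696]
 [ 0.0125  0.6249  0.7806  1.0606]
 [ 0.      0.      0.      1.    ]]
side {'fx': 517.3297390346601, 'fy': 517.3297390346601, 'cx': 316.81034749263193, 'cy': 242.8488779393891}
[[ 0.9053  0.2495 -0.3439  0.1642]
 [-0.4242  0.4865 -0.7638 -0.9042]
 [-0.0233  0.8373  0.5462  0.7739]
 [ 0.      0.      0.      1.    ]]
wrist {'fx': 371.64829954431775, 'fy': 371.64829954431775, 'cx': 321.8091901772771, 'cy': 244.909846111021}
[[ 0.2276 -0.9288 -0.2925  0.0787]
 [ 0.9738  0.2161  0.0713  0.6737]
 [-0.003  -0.3011  0.9536  0.3738]
 [ 0.      0.      0.      1.    ]]
{'t': 0.15, 'q': array([-1.4481,  0.4776,  0.0224,  1.5562, -0.0115,  1.1093, -0.0831]), 'joint_vel': array([ 0.0007, -0.0014,  0.0007, -0.0028, -0.0013,  0.001 , -0.0017]), 'joint_torque': array([  0.0029, -59.6931,   1.6101, -28.1491,   0.0127,   0.0065,
        -0.    ]), 'eef_pos': array([0.1543, 0.6568, 0.3032]), 'tool_rot': array([-0.    ,  0.1151,  0.9933, -0.0007]), 'contact_force': array([-0.456 , -1.5313,  0.9323]), 'torque': array([-0.0087, -0.0352,  0.0195]), 'grasp_force': 0.0, 'gripper_width': 0.9990055009103547}
```

View pics/scene0.png

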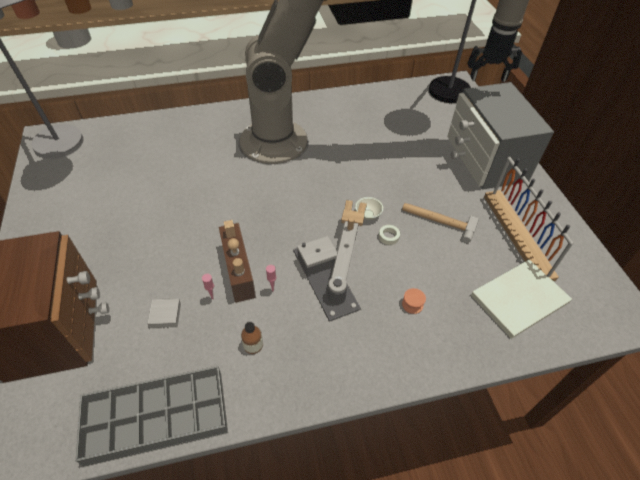

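View pics/side0.png

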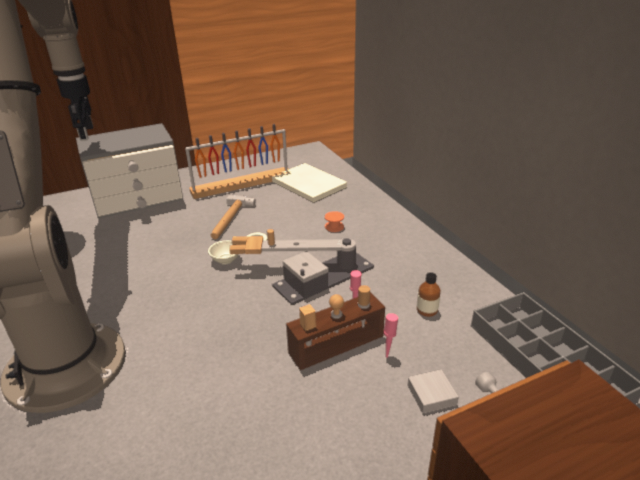

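Scene: rack tools at (229,228), (234,247), (238,266). The mount is near (330,270), with the arm handle near (348,237). In the side view the far rack tool (364,297) looks round and flat-topped, so I'm enlarging both.

```bash
python3 - <<'E'
import cv2,numpy as np
a=cv2.imread('pics/scene0.png')[190:330,200:400]; b=cv2.imread('pics/side0.png')[215:365,220:420]
a=cv2.resize(a,None,fx=3.9,fy=3.9,interpolation=2)[:546,:780];cv2.imwrite('pics/z_scene.png',a)
cv2.imwrite('pics/z_side.png',cv2.resize(b,None,fx=3.9,fy=3.9,interpolation=2))
E
```

```text
(no output)
```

View pics/z_scene.png

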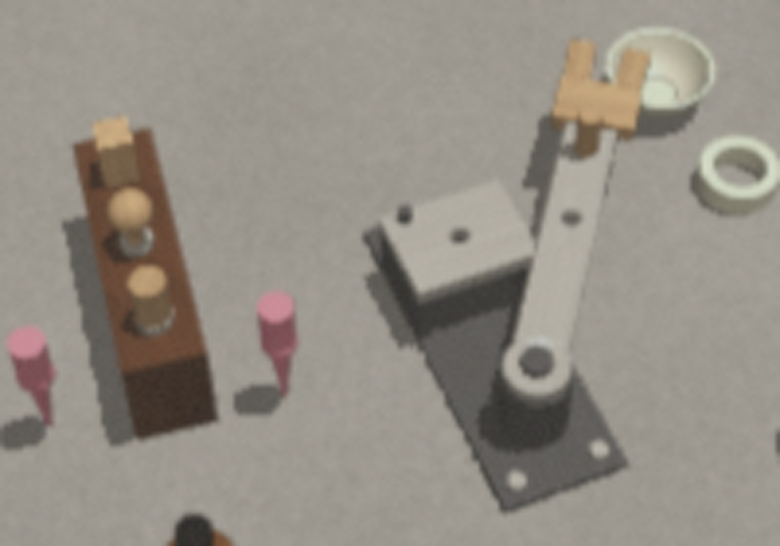

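View pics/z_side.png

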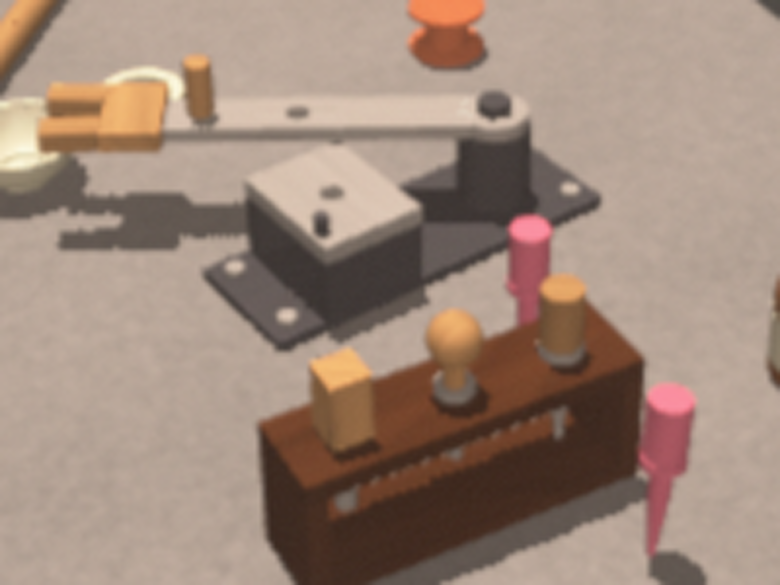

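The enlargements show the drift at the rack's far end: scene zoom (148,282), side zoom (563,289). The lock hole is at (460,236) / (333,192), the arm hole at (571,217) / (298,112) and the nut at (537,360) / (494,103). A pink decoy stands near the drift.

```bash
python3 - <<'E'
from h import *
np.set_printoptions(precision=4,suppress=True)
ms,md=optics.camera_model('scene'),optics.camera_model('side')
S=lambda p:(200+(p[0]-1.5)/3.9,190+(p[1]-1.5)/3.9)
D=lambda p:(220+(p[0]-1.5)/3.9,215+(p[1]-1.5)/3.9)
pts=dict(lock=((460,236),(333,192),.062),nut=((537,360),(494,103),.081),bar=((571,217),(298,112),.073),drift=((148,280),(563,289),.124),punch=((113,130),(341,362),.124),ball=((130,210),(455,340),.116),handle=((588,122),(197,63),.113),pinkA=((276,307),(530,230),.104),pinkB=((28,345),(670,402),.104),pinkAtip=((285,390),(530,320),0))
for k,(a,b,z) in pts.items():
    o1,d1=ray(ms,S(a));o2,d2=ray(md,D(b))
    s=np.linalg.lstsq(np.c_[d1,-d2],o2-o1,rcond=None)[0]; P=(o1+s[0]*d1+o2+s[1]*d2)/2
    print(k,'scene',onz(ms,S(a),z)[:2],'side',onz(md,D(b),z)[:2],'tri',P)
from scipy.spatial.transform import Rotation as R
q=bot.get_obs()['tool_rot'];print(R.from_quat(q[[1,2,3,0]]).as_matrix())
E
```

```text
lock scene [0.5493 0.0282] side [0.5486 0.0214] tri [0.5494 0.0272 0.0596]
nut scene [0.673  0.0489] side [0.6684 0.039 ] tri [0.6716 0.0484 0.076 ]
bar scene [0.5585 0.1042] side [0.5585 0.0974] tri [0.5591 0.1031 0.0711]
drift scene [ 0.587  -0.1843] side [ 0.5861 -0.1923] tri [ 0.5872 -0.1862  0.1212]
punch scene [ 0.4562 -0.1907] side [ 0.4596 -0.1936] tri [ 0.4587 -0.192   0.1246]
ball scene [ 0.5212 -0.1884] side [ 0.522  -0.1952] tri [ 0.5221 -0.1903  0.1142]
handle scene [0.5109 0.1271] side [0.5018 0.1206] tri [0.5051 0.1295 0.1068]
pinkA scene [ 0.6112 -0.1081] side [ 0.6088 -0.1162] tri [ 0.6106 -0.1094  0.1005]
pinkB scene [ 0.6055 -0.2645] side [ 0.6019 -0.2728] tri [ 0.604  -0.2664  0.0996]
pinkAtip scene [ 0.6057 -0.1075] side [ 0.6341 -0.0738] tri [ 0.6196 -0.1061  0.0259]
[[-0.9735  0.2288 -0.0002]
 [ 0.2288  0.9735 -0.0014]
 [-0.0001 -0.0014 -1.    ]]
```

Call:
{"op": "drive_tool", "data": {
  "deltas": [
    {"gripper": 0, "offset": [0, 0, -0.05], "angular": [0, 0, 0]},
    {"gripper": 0, "offset": [0, 0, -0.1], "angular": [0, 0, 0]},
    {"gripper": 60, "offset": [-0.035, -0.035, -0.1], "angular": [0, 0, 0]},
    {"gripper": 60, "offset": [-0.07, -0.07, -0.1], "angular": [0, 0, 0]},
    {"gripper": 60, "offset": [-0.105, -0.105, -0.1], "angular": [0, 0, 0.15]}
  ]
}}

```text
t: 0.65
eef_pos: [0.2333, 0.5293, 0.4039]
tool_rot: [0.0, 0.174, 0.985, 0.0]
contact_force: [0.3, 0.5, 0.3]
gripper_width: 0.767
grasp_force: 0.0
```

Call:
{"op": "drive_tool", "data": {
  "deltas": [
    {"gripper": 60, "offset": [-0.035, -0.033, 0], "angular": [0, 0, 0]},
    {"gripper": 60, "offset": [-0.07, -0.066, 0], "angular": [0, 0, 0]},
    {"gripper": 60, "offset": [-0.105, -0.1, 0], "angular": [0, 0, 0]},
    {"gripper": 60, "offset": [-0.14, -0.133, 0], "angular": [0, 0, 0]},
    {"gripper": 60, "offset": [-0.175, -0.166, 0], "angular": [0, 0, 0]}
  ]
}}

```text
t: 1.15
eef_pos: [0.3408, 0.313, 0.4038]
tool_rot: [-0.0, 0.173, 0.985, 0.0]
contact_force: [0.8, 0.4, 0.2]
gripper_width: 0.767
grasp_force: 0.0
```

Call:
{"op": "drive_tool", "data": {
  "deltas": [
    {"gripper": 60, "offset": [-0.04, -0.025, 0], "angular": [0, 0, 0]},
    {"gripper": 60, "offset": [-0.08, -0.05, 0], "angular": [0, 0, 0]},
    {"gripper": 60, "offset": [-0.12, -0.075, 0.03], "angular": [0, 0, 0]},
    {"gripper": 60, "offset": [-0.16, -0.1, 0.06], "angular": [0, 0, 0]},
    {"gripper": 60, "offset": [-0.2, -0.124, 0.09], "angular": [0, 0, 0.13]}
  ]
}}

```text
t: 1.65
eef_pos: [0.4775, 0.1399, 0.3226]
tool_rot: [0.0, 0.224, 0.975, 0.001]
contact_force: [0.2, 2.0, -0.1]
gripper_width: 0.769
grasp_force: 0.0
```

Call:
{"op": "drive_tool", "data": {
  "deltas": [
    {"gripper": 60, "offset": [-0.015, 0, 0.02], "angular": [0, 0, 0]},
    {"gripper": 60, "offset": [-0.015, 0, 0.02], "angular": [0, 0, 0]}
  ]
}}

```text
t: 1.85
eef_pos: [0.4903, 0.1326, 0.3007]
tool_rot: [-0.001, 0.225, 0.974, -0.002]
contact_force: [0.1, 0.7, 0.5]
gripper_width: 0.764
grasp_force: 0.0
```

```bash
python3 - <<'E'
from h import *
np.set_printoptions(precision=4,suppress=True)
m=optics.camera_model('wrist');im=optics.read_camera('wrist');cv2.imwrite('pics/w1.png',im)
import pickle;pickle.dump(m,open('w1.pkl','wb'))
for n,P in dict(lock=(.5493,.025,.062),nut=(.671,.045,.081),bar=(.5585,.1,.073),handle=(.503,.125,.113),drift=(.587,-.188,.124)).items(): print(n,proj(m,P,True))
print(bot.get_obs()['eef_pos'])
E
```

```text
lock [251.0092 323.9906]
nut [324.5716 415.5172]
bar [325.22   307.5686]
handle [323.1101 258.712 ]
drift [104.7498 437.3113]
[0.49   0.1342 0.3021]
```

View pics/w1.png

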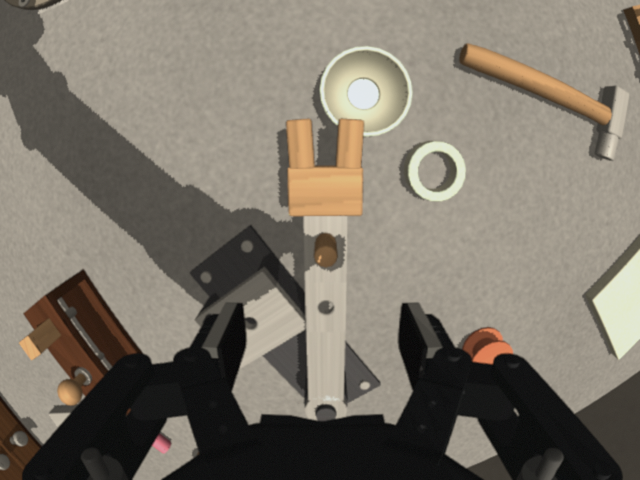

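Wrist view: lock hole (251,323), arm hole (326,307), nut (325,411), handle (325,252). All agree with the earlier fixes.

```bash
python3 - <<'E'
from h import *
import pickle
np.set_printoptions(precision=4,suppress=True)
m=pickle.load(open('w1.pkl','rb'));im=cv2.imread('pics/w1.png')
g=cv2.cvtColor(im,6)
def dark(c,r,t):
    w=g[c[1]-r:c[1]+r,c[0]-r:c[0]+r]; n,l,st,ce=cv2.connectedComponentsWithStats((w<t).astype('u1'))
    for i in range(1,n): print('  blob',st[i,4],ce[i]+[c[0]-r,c[1]-r])
for c in [(251,323),(326,307)]: dark(c,12,75)
L=onz(m,(251,323),.062,1);B=onz(m,(326,307),.073,1);N=onz(m,(325.5,411),.081,1)
print(L,B,N)
for P in [L,N]:print(np.linalg.norm((B-N)[:2]),np.linalg.norm((L-N)[:2]))
a=np.arctan2(*(B-N)[1::-1]);b=np.arctan2(*(L-N)[1::-1]);print(np.degrees(a),np.degrees(b),b%(2*np.pi)-a)
print('handle',onz(m,(325,252),.09,1))
E
```

```text
blob 218 [244.5505 322.7982]
  blob 12 [328.25   310.6667]
[0.5483 0.0256 0.062 ] [0.5583 0.1009 0.073 ] [0.6654 0.0488 0.081 ]
0.11911513483992003 0.11933655684963486
0.11911513483992003 0.11933655684963486
154.05637580697584 -168.78544241889384 0.6485326160131222
handle [0.5059 0.1252 0.09  ]
```

Call:
{"op": "drive_tool", "data": {
  "deltas": [
    {"gripper": 60, "offset": [-0.014, -0.001, 0.04], "angular": [0, 0, 0]},
    {"gripper": 60, "offset": [-0.014, -0.001, 0.08], "angular": [0, 0, 0]},
    {"gripper": 60, "offset": [-0.014, -0.001, 0.115], "angular": [0, 0, 0]},
    {"gripper": 60, "offset": [-0.014, -0.001, 0.143], "angular": [0, 0, 0]},
    {"gripper": 130, "offset": [-0.014, -0.001, 0.143], "angular": [0, 0, 0]}
  ]
}}

```text
t: 2.4
eef_pos: [0.5002, 0.1292, 0.1582]
tool_rot: [-0.002, 0.222, 0.975, -0.001]
contact_force: [-0.2, 0.5, 0.6]
gripper_width: 0.614
grasp_force: 0.0
```

Call:
{"op": "drive_tool", "data": {
  "deltas": [
    {"gripper": 130, "offset": [0, 0, 0], "angular": [0, 0, 0]},
    {"gripper": 130, "offset": [0, 0, 0], "angular": [0, 0, 0]}
  ]
}}

```text
t: 2.6
eef_pos: [0.5035, 0.129, 0.1623]
tool_rot: [0.001, 0.223, 0.975, 0.001]
contact_force: [-0.1, 0.6, 0.1]
gripper_width: 0.488
grasp_force: 0.0
```

Call:
{"op": "drive_tool", "data": {
  "deltas": [
    {"gripper": 170, "offset": [-0.0005, -0.0131, 0], "angular": [0, 0, -0.089]},
    {"gripper": 170, "offset": [-0.0018, -0.0261, 0], "angular": [0, 0, -0.178]},
    {"gripper": 170, "offset": [-0.0041, -0.039, 0], "angular": [0, 0, -0.267]},
    {"gripper": 170, "offset": [-0.0073, -0.0517, 0], "angular": [0, 0, -0.357]},
    {"gripper": 170, "offset": [-0.0113, -0.0641, 0], "angular": [0, 0, -0.446]}
  ]
}}

```text
t: 3.1
eef_pos: [0.4857, 0.0664, 0.1624]
tool_rot: [0.002, 0.048, 0.999, 0.001]
contact_force: [0.9, 2.4, 0.8]
gripper_width: 0.339
grasp_force: 1.4
```

Call:
{"op": "drive_tool", "data": {
  "deltas": [
    {"gripper": 170, "offset": [-0.0005, -0.0131, 0], "angular": [0, 0, -0.089]},
    {"gripper": 170, "offset": [-0.0018, -0.0261, 0], "angular": [0, 0, -0.178]},
    {"gripper": 170, "offset": [-0.0041, -0.039, 0], "angular": [0, 0, -0.267]},
    {"gripper": 170, "offset": [-0.0041, -0.039, 0], "angular": [0, 0, -0.267]}
  ]
}}

```text
t: 3.5
eef_pos: [0.4859, 0.0251, 0.1621]
tool_rot: [0.002, -0.054, 0.999, 0.0]
contact_force: [-0.7, -0.3, -0.3]
gripper_width: 0.334
grasp_force: 0.0
```

Call:
{"op": "drive_tool", "data": {
  "deltas": [
    {"gripper": 170, "offset": [0, -0.005, 0], "angular": [0, 0, -0.034]},
    {"gripper": 170, "offset": [-0.0002, -0.0095, 0], "angular": [0, 0, -0.065]},
    {"gripper": 170, "offset": [-0.0005, -0.014, 0], "angular": [0, 0, -0.095]},
    {"gripper": 170, "offset": [-0.0009, -0.018, 0], "angular": [0, 0, -0.123]}
  ]
}}

```text
t: 3.9
eef_pos: [0.4886, 0.0092, 0.1612]
tool_rot: [0.001, -0.103, 0.995, 0.0]
contact_force: [-0.6, 2.2, 1.8]
gripper_width: 0.329
grasp_force: 1.3
```

Call:
{"op": "drive_tool", "data": {
  "deltas": [
    {"gripper": 170, "offset": [0, -0.003, 0], "angular": [0, 0, 0]},
    {"gripper": 170, "offset": [0, -0.005, 0], "angular": [0, 0, 0]}
  ]
}}

```text
t: 4.1
eef_pos: [0.4891, 0.0035, 0.1605]
tool_rot: [0.0, -0.102, 0.995, 0.0]
contact_force: [-0.2, 3.2, 0.9]
gripper_width: 0.331
grasp_force: 1.3
```

Call:
{"op": "drive_tool", "data": {
  "deltas": [
    {"gripper": 170, "offset": [0, -0.002, 0], "angular": [0, 0, 0]},
    {"gripper": 170, "offset": [0, -0.003, 0], "angular": [0, 0, 0]}
  ]
}}

```text
t: 4.3
eef_pos: [0.4894, 0.0017, 0.1603]
tool_rot: [-0.0, -0.103, 0.995, 0.001]
contact_force: [-0.5, 8.0, 4.2]
gripper_width: 0.332
grasp_force: 4.3
```

Call:
{"op": "drive_tool", "data": {
  "deltas": [
    {"gripper": 170, "offset": [0, -0.002, 0], "angular": [0, 0, 0]},
    {"gripper": 170, "offset": [0, -0.002, 0], "angular": [0, 0, 0]}
  ]
}}

```text
t: 4.5
eef_pos: [0.4895, 0.0015, 0.1602]
tool_rot: [-0.0, -0.104, 0.995, 0.002]
contact_force: [-2.3, 11.6, 4.8]
gripper_width: 0.335
grasp_force: 5.9
```

Call:
{"op": "drive_tool", "data": {
  "deltas": [
    {"gripper": 170, "offset": [0, -0.001, 0], "angular": [0, 0, 0]},
    {"gripper": 170, "offset": [0, -0.001, 0], "angular": [0, 0, 0]},
    {"gripper": 170, "offset": [0, 0.006, 0], "angular": [0, 0, 0]},
    {"gripper": 150, "offset": [0, 0.008, 0], "angular": [0, 0, 0]},
    {"gripper": 150, "offset": [0, 0.008, 0], "angular": [0, 0, 0]}
  ]
}}

```text
t: 5.0
eef_pos: [0.4879, 0.0059, 0.16]
tool_rot: [-0.0, -0.103, 0.995, -0.0]
contact_force: [-0.9, -0.3, 0.1]
gripper_width: 0.412
grasp_force: 0.0
```

Call:
{"op": "drive_tool", "data": {
  "deltas": [
    {"gripper": 150, "offset": [0, 0, -0.03], "angular": [0, 0, 0]},
    {"gripper": 150, "offset": [0, 0, -0.06], "angular": [0, 0, 0]},
    {"gripper": 120, "offset": [0.02, 0, -0.1], "angular": [0, 0, 0]},
    {"gripper": 120, "offset": [0.02, 0, -0.14], "angular": [0, 0, 0]},
    {"gripper": 120, "offset": [0.02, 0, -0.14], "angular": [0, 0, 0]}
  ]
}}

```text
t: 5.5
eef_pos: [0.4708, 0.0013, 0.305]
tool_rot: [0.005, -0.102, 0.995, 0.0]
contact_force: [1.6, 0.5, -0.4]
gripper_width: 0.53
grasp_force: 0.0
```

```bash
python3 - <<'E'
from h import *
import pickle
m=optics.camera_model('wrist');im=optics.read_camera('wrist');pickle.dump((m,im),open('w2.pkl','wb'))
cv2.imwrite('pics/w2.png',im); print(bot.get_obs()['eef_pos'])
E
```

```text
[0.46984626 0.00149891 0.30259833]
```

View pics/w2.png

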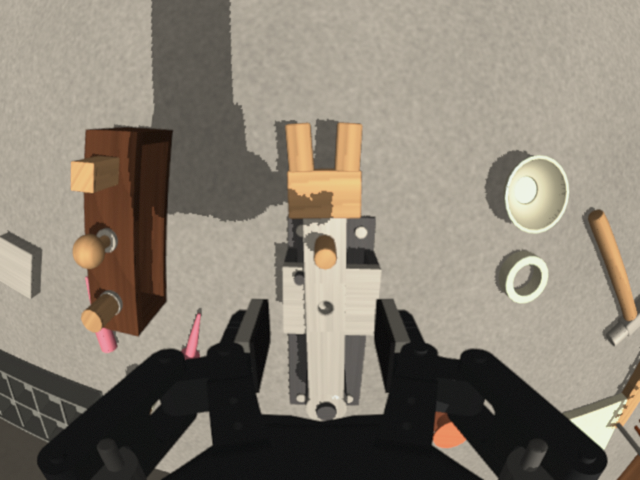

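Wrist view: the arm lies over the plate against the stud at (299,278), with its hole at (326,308). The drift's collar is at about (107,303) and its handle top at about (97,317).

```bash
python3 - <<'E'
from h import *
import pickle
np.set_printoptions(precision=4,suppress=True)
m,im=pickle.load(open('w2.pkl','rb'))
B=onz(m,(326,308),.073,1);H=onz(m,(325.5,258),.100,1);print('bar',B,'handle',H,'nut',onz(m,(325.5,409),.081,1))
print('drift top',onz(m,(95,318),.124,1),'collar',onz(m,(107,304),.083,1))
print('ball',onz(m,(89,250),.116,1),'pinkA',onz(m,(190,355),.104,1))
hsv=cv2.cvtColor(im,40)
g=cv2.cvtColor(im,6);w=g[298:318,316:336];print(w[::2,::2])
cv2.imwrite('pics/w2z.png',cv2.resize(np.hstack([im[270:345,70:145],im[265:340,290:365]]),None,fx=5,fy=5,interpolation=2))
E
```

```text
bar [0.5488 0.0203 0.073 ] handle [0.4917 0.0075 0.1   ] nut [0.6646 0.0445 0.081 ]
drift top [ 0.5827 -0.1836  0.124 ] collar [ 0.592  -0.1944  0.083 ]
ball [ 0.5215 -0.1918  0.116 ] pinkA [ 0.6098 -0.0951  0.104 ]
[[209 208 211 212 209 205 204 204 204 209]
 [209 208 210 200 178 169 189 202 203 208]
 [210 205 194 178  97  70  86 147 192 209]
 [206 185 199 184 105  72  70  78 142 205]
 [198 147 201 203 163  89  73  74  99 189]
 [196 115 136 196 167 101  84  73  87 181]
 [201 142  84  85  86  82  78  71 103 192]
 [208 186 130  87  77  78  80 105 165 205]
 [208 206 189 157 126 127 143 176 195 208]
 [207 208 210 208 197 190 195 201 200 206]]
```

View pics/w2z.png

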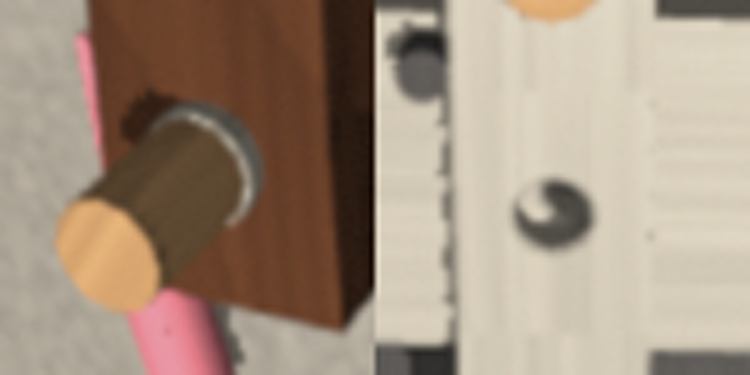

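Call:
{"op": "drive_tool", "data": {
  "deltas": [
    {"gripper": 110, "offset": [-0.015, -0.042, 0], "angular": [0, 0, 0]},
    {"gripper": 110, "offset": [-0.03, -0.084, 0], "angular": [0, 0, 0]},
    {"gripper": 110, "offset": [-0.046, -0.126, 0], "angular": [0, 0, 0]},
    {"gripper": 110, "offset": [-0.061, -0.168, 0], "angular": [0, 0, 0]},
    {"gripper": 110, "offset": [-0.076, -0.209, 0], "angular": [0, 0, 0]}
  ]
}}

```text
t: 6.05
eef_pos: [0.5858, -0.189, 0.2984]
tool_rot: [-0.001, -0.102, 0.995, -0.0]
contact_force: [-0.4, 2.2, 0.1]
gripper_width: 0.563
grasp_force: 0.0
```

Call:
{"op": "drive_tool", "data": {
  "deltas": [
    {"gripper": 110, "offset": [0, 0, 0], "angular": [0, 0, 0]},
    {"gripper": 110, "offset": [0, 0, 0], "angular": [0, 0, 0]}
  ]
}}

```text
t: 6.25
eef_pos: [0.5851, -0.1883, 0.2982]
tool_rot: [-0.002, -0.101, 0.995, -0.0]
contact_force: [-0.1, 0.8, 0.1]
gripper_width: 0.569
grasp_force: 0.0
```

```bash
python3 - <<'E'
from h import *
np.set_printoptions(precision=4,suppress=True)
m=optics.camera_model('wrist');im=optics.read_camera('wrist');o=bot.get_obs()
cv2.imwrite('pics/w3.png',im); print(o['eef_pos'],o['tool_rot'])
print(proj(m,(.587,-.188,.124),1))
hsv=cv2.cvtColor(im,40);mk=cv2.inRange(hsv,(8,90,160),(22,190,255))
n,l,st,ce=cv2.connectedComponentsWithStats(mk)
for i in range(1,n):
    if st[i,4]>80: print(st[i],ce[i],onz(m,ce[i],.124,1))
cv2.imwrite('pics/w3z.png',cv2.resize(im[170:370,200:460],None,fx=3,fy=3,interpolation=2))
E
```

```text
[ 0.585  -0.1868  0.2985] [-0.0015 -0.1023  0.9948  0.0003]
[322.889  249.4067]
[ 332   40   42   40 1300] [352.5085  59.5631] [ 0.4571 -0.1954  0.124 ]
[ 533   58   51   92 3496] [557.6184 108.6779] [ 0.4445 -0.0393  0.124 ]
[ 319  135   40   41 1265] [338.2917 154.8625] [ 0.5213 -0.1913  0.124 ]
[572 168  14  20 220] [578.4318 177.2909] [ 0.4888 -0.0038  0.124 ]
[307 249  32  17 349] [323.2607 257.1404] [ 0.5925 -0.1866  0.124 ]
[571 365  36  32 626] [591.353  380.2396] [0.6722 0.1178 0.124 ]
```

View pics/w3z.png

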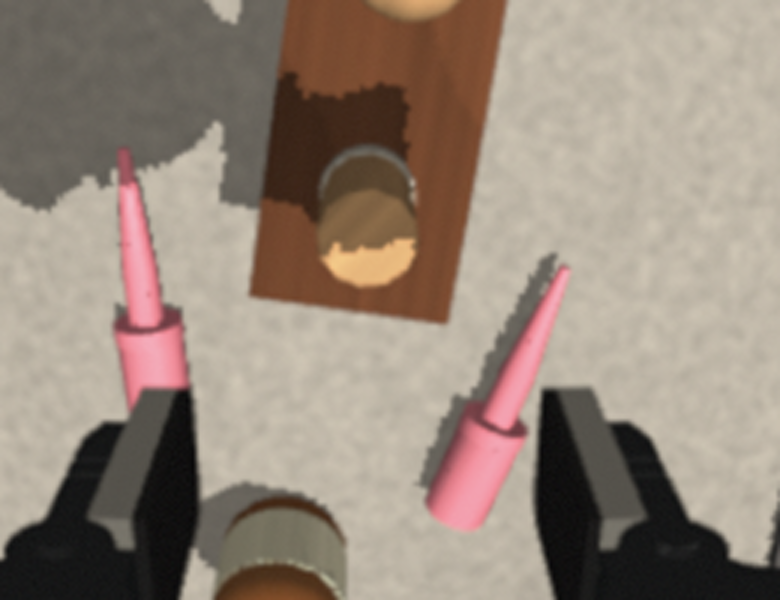

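The drift's top centre is at (322,249), within 1 px of where (0.587,-0.188) projects. The pinks are lying low beside the rack, clear of the fingers, so I'm grasping now.

Call:
{"op": "drive_tool", "data": {
  "deltas": [
    {"gripper": 110, "offset": [-0.002, -0.001, 0.04], "angular": [0, 0, 0]},
    {"gripper": 110, "offset": [-0.002, -0.001, 0.08], "angular": [0, 0, 0]},
    {"gripper": 110, "offset": [-0.002, -0.001, 0.11], "angular": [0, 0, 0]},
    {"gripper": 110, "offset": [-0.002, -0.001, 0.134], "angular": [0, 0, 0]},
    {"gripper": 110, "offset": [-0.002, -0.001, 0.134], "angular": [0, 0, 0]}
  ]
}}

```text
t: 6.8
eef_pos: [0.5853, -0.1848, 0.1625]
tool_rot: [-0.004, -0.104, 0.995, 0.002]
contact_force: [0.1, -0.6, 0.4]
gripper_width: 0.567
grasp_force: 0.0
```

Call:
{"op": "drive_tool", "data": {
  "deltas": [
    {"gripper": 255, "offset": [0, 0, 0], "angular": [0, 0, 0]},
    {"gripper": 255, "offset": [0, 0, 0], "angular": [0, 0, 0]},
    {"gripper": 255, "offset": [0, 0, 0], "angular": [0, 0, 0]},
    {"gripper": 255, "offset": [0, 0, 0], "angular": [0, 0, 0]},
    {"gripper": 255, "offset": [0, 0, 0], "angular": [0, 0, 0]}
  ],
  "grip_force": 60
}}

```text
t: 7.3
eef_pos: [0.5887, -0.1873, 0.1678]
tool_rot: [0.001, -0.103, 0.995, -0.0]
contact_force: [-1.3, 1.1, 5.8]
gripper_width: 0.261
grasp_force: 59.2
```

Call:
{"op": "drive_tool", "data": {
  "deltas": [
    {"gripper": 255, "offset": [0, 0, -0.015], "angular": [0, 0, 0]},
    {"gripper": 255, "offset": [0, 0, -0.04], "angular": [0, 0, 0]},
    {"gripper": 255, "offset": [0, 0, -0.07], "angular": [0, 0, 0]},
    {"gripper": 255, "offset": [0, 0, -0.1], "angular": [0, 0, 0]},
    {"gripper": 255, "offset": [0, 0, -0.13], "angular": [0, 0, 0]}
  ]
}}

```text
t: 7.8
eef_pos: [0.5875, -0.1875, 0.2983]
tool_rot: [0.0, -0.103, 0.995, -0.0]
contact_force: [-0.0, -0.6, -1.3]
gripper_width: 0.264
grasp_force: 59.0
```

Call:
{"op": "drive_tool", "data": {
  "deltas": [
    {"gripper": 255, "offset": [-0.001, 0.04, 0], "angular": [0, 0, 0]},
    {"gripper": 255, "offset": [-0.002, 0.08, 0], "angular": [0, 0, 0]},
    {"gripper": 255, "offset": [-0.003, 0.12, 0], "angular": [0, 0, 0]},
    {"gripper": 255, "offset": [-0.004, 0.155, 0], "angular": [0, 0, 0]},
    {"gripper": 255, "offset": [-0.005, 0.185, 0], "angular": [0, 0, 0]}
  ]
}}

```text
t: 8.3
eef_pos: [0.5542, -0.0033, 0.2972]
tool_rot: [0.0, -0.103, 0.995, 0.0]
contact_force: [-0.2, 0.0, -1.3]
gripper_width: 0.261
grasp_force: 59.2
```

Call:
{"op": "drive_tool", "data": {
  "deltas": [
    {"gripper": 255, "offset": [0, 0.0293, 0], "angular": [0, 0, 0]},
    {"gripper": 255, "offset": [0, 0.0293, 0.02], "angular": [0, 0, 0]},
    {"gripper": 255, "offset": [0, 0.0293, 0.04], "angular": [0, 0, 0]},
    {"gripper": 255, "offset": [0, 0.0293, 0.05], "angular": [0, 0, 0]},
    {"gripper": 255, "offset": [0, 0.0293, 0.05], "angular": [0, 0, 0]}
  ]
}}

```text
t: 8.8
eef_pos: [0.5482, 0.0232, 0.2455]
tool_rot: [-0.001, -0.103, 0.995, -0.0]
contact_force: [-0.8, 0.3, -0.8]
gripper_width: 0.261
grasp_force: 59.3
```

```bash
python3 - <<'E'
from h import *
np.set_printoptions(precision=4,suppress=True)
o=bot.get_obs();print(o['eef_pos'],o['tool_rot'])
ims=[]
for n,z in (('scene',.1),('side',.1),('wrist',.08)):
    m=optics.camera_model(n);im=optics.read_camera(n);cv2.imwrite(f'pics/p_{n}.png',im)
    c=proj(m,(.5487,.02,z),n=='wrist').astype(int);print(n,c,'tip pred',proj(m,(.5484,.0228,.10),n=='wrist'),'bar',proj(m,(.5487,.02,.073),n=='wrist'))
    r=33 if n!='wrist' else 60
    ims.append(cv2.resize(im[c[1]-r:c[1]+r,c[0]-r:c[0]+r],(266,400) if 0 else (266,266),interpolation=2))
    print(' crop origin',c-r,'scale',266/2/r)
cv2.imwrite('pics/p_all.png',np.hstack(ims))
E
```

```text
[0.5482 0.0232 0.2455] [-0.0013 -0.1025  0.9947 -0.0002]
scene [314 241] tip pred [315.6878 241.2444] bar [314.5742 247.9316]
 crop origin [281 208] scale 4.03030303030303
side [304 250] tip pred [304.094  250.2995] bar [305.1115 260.3462]
 crop origin [271 217] scale 4.03030303030303
wrist [318 247] tip pred [323.0858 257.5413] bar [318.9611 244.1105]
 crop origin [258 187] scale 2.216666666666667
```

View pics/p_all.png

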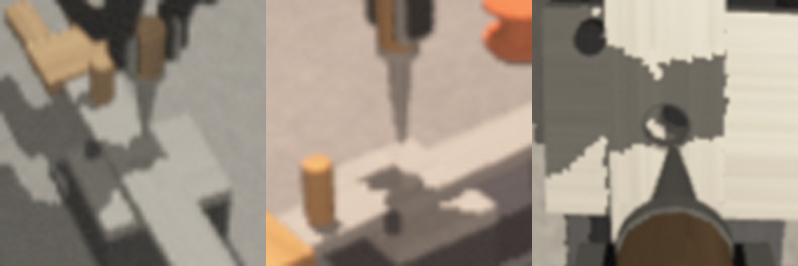

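Wrist crop: the tip is at full-image (321.2,253.3) and the arm hole at (318.9,243.4), as predicted. I'm computing the tip's offset.

```bash
python3 - <<'E'
from h import *
np.set_printoptions(precision=4,suppress=True)
m=optics.camera_model('wrist')
for z in (.099,.1015,.104): print(onz(m,(321.2,253.3),z,1))
print(onz(m,(318.9,243.4),.073,1), bot.get_obs()['contact_force'])
E
```

```text
[0.5467 0.0212 0.099 ]
[0.5458 0.0211 0.1015]
[0.545  0.0209 0.104 ]
[0.5487 0.02   0.073 ] [ 1.1921  1.0542 -0.1442]
```

Call:
{"op": "drive_tool", "data": {
  "deltas": [
    {"gripper": 255, "offset": [-0.0015, 0.0012, 0.01], "angular": [0, 0, 0]},
    {"gripper": 255, "offset": [-0.0015, 0.0012, 0.02], "angular": [0, 0, 0]},
    {"gripper": 255, "offset": [-0.0015, 0.0012, 0.026], "angular": [0, 0, 0]},
    {"gripper": 255, "offset": [-0.0015, 0.0012, 0.032], "angular": [0, 0, 0]}
  ]
}}

```text
t: 9.35
eef_pos: [0.5499, 0.0249, 0.2133]
tool_rot: [-0.0, -0.103, 0.995, -0.0]
contact_force: [-0.0, 0.5, -1.9]
gripper_width: 0.26
grasp_force: 59.3
```

Call:
{"op": "drive_tool", "data": {
  "deltas": [
    {"gripper": 255, "offset": [0, 0, 0.003], "angular": [0, 0, 0]},
    {"gripper": 255, "offset": [0, 0, 0.006], "angular": [0, 0, 0]}
  ]
}}

```text
t: 9.55
eef_pos: [0.5502, 0.0249, 0.2079]
tool_rot: [-0.0, -0.103, 0.995, -0.0]
contact_force: [-0.8, -0.7, -0.9]
gripper_width: 0.261
grasp_force: 59.3
```

Call:
{"op": "drive_tool", "data": {
  "deltas": [
    {"gripper": 255, "offset": [0, 0, 0.003], "angular": [0, 0, 0]},
    {"gripper": 255, "offset": [0, 0, 0.006], "angular": [0, 0, 0]}
  ]
}}

```text
t: 9.75
eef_pos: [0.5505, 0.0246, 0.2023]
tool_rot: [0.0, -0.103, 0.995, -0.0]
contact_force: [0.7, -0.8, 1.1]
gripper_width: 0.262
grasp_force: 59.5
```

Call:
{"op": "drive_tool", "data": {
  "deltas": [
    {"gripper": 255, "offset": [0, 0.0005, 0.003], "angular": [0, 0, 0]},
    {"gripper": 255, "offset": [0, 0.001, 0.006], "angular": [0, 0, 0]}
  ]
}}

```text
t: 9.95
eef_pos: [0.5504, 0.0249, 0.1964]
tool_rot: [0.0, -0.102, 0.995, -0.001]
contact_force: [1.5, -3.5, 1.8]
gripper_width: 0.259
grasp_force: 59.8
```

Call:
{"op": "drive_tool", "data": {
  "deltas": [
    {"gripper": 255, "offset": [-0.0003, 0.0005, 0.003], "angular": [0, 0, 0]},
    {"gripper": 255, "offset": [-0.0005, 0.001, 0.006], "angular": [0, 0, 0]},
    {"gripper": 255, "offset": [-0.0005, 0.0012, 0.009], "angular": [0, 0, 0]}
  ]
}}

```text
t: 10.25
eef_pos: [0.5502, 0.0271, 0.187]
tool_rot: [-0.0, -0.103, 0.995, -0.0]
contact_force: [0.1, -4.3, 2.2]
gripper_width: 0.262
grasp_force: 59.8
```

Call:
{"op": "drive_tool", "data": {
  "deltas": [
    {"gripper": 255, "offset": [0, 0, 0.003], "angular": [0, 0, 0]},
    {"gripper": 255, "offset": [0, 0.0003, 0.006], "angular": [0, 0, 0]}
  ]
}}

```text
t: 10.45
eef_pos: [0.5501, 0.0274, 0.1809]
tool_rot: [-0.0, -0.103, 0.995, -0.0]
contact_force: [-0.2, -4.2, 2.7]
gripper_width: 0.258
grasp_force: 59.8
```

Forces match the forecast (4–5 N sideways), so I'm carrying on down.

Call:
{"op": "drive_tool", "data": {
  "deltas": [
    {"gripper": 255, "offset": [0, 0, 0.003], "angular": [0, 0, 0]},
    {"gripper": 255, "offset": [0, 0, 0.006], "angular": [0, 0, 0]},
    {"gripper": 255, "offset": [0, 0, 0.009], "angular": [0, 0, 0]}
  ]
}}

```text
t: 10.75
eef_pos: [0.55, 0.0274, 0.1718]
tool_rot: [-0.0, -0.103, 0.995, -0.0]
contact_force: [-1.1, -4.6, 2.2]
gripper_width: 0.256
grasp_force: 59.8
```

Call:
{"op": "drive_tool", "data": {
  "deltas": [
    {"gripper": 255, "offset": [0, 0, 0.003], "angular": [0, 0, 0]},
    {"gripper": 255, "offset": [0, 0, 0.006], "angular": [0, 0, 0]}
  ]
}}

```text
t: 10.95
eef_pos: [0.5501, 0.0271, 0.166]
tool_rot: [-0.0, -0.103, 0.995, -0.0]
contact_force: [-1.6, -6.3, 2.4]
gripper_width: 0.266
grasp_force: 59.8
```

Call:
{"op": "drive_tool", "data": {
  "deltas": [
    {"gripper": 255, "offset": [0, -0.0003, 0.003], "angular": [0, 0, 0]},
    {"gripper": 255, "offset": [0, -0.0005, 0.006], "angular": [0, 0, 0]},
    {"gripper": 255, "offset": [0, -0.0005, 0.008], "angular": [0, 0, 0]}
  ]
}}

```text
t: 11.25
eef_pos: [0.5502, 0.0268, 0.1586]
tool_rot: [-0.0, -0.103, 0.995, 0.0]
contact_force: [-8.6, -5.0, 27.9]
gripper_width: 0.263
grasp_force: 62.4
```

Call:
{"op": "drive_tool", "data": {
  "deltas": [
    {"gripper": 255, "offset": [0, 0, 0.002], "angular": [0, 0, 0]},
    {"gripper": 255, "offset": [0, 0, 0.003], "angular": [0, 0, 0]}
  ]
}}

```text
t: 11.45
eef_pos: [0.5504, 0.0267, 0.1584]
tool_rot: [-0.0, -0.102, 0.995, 0.001]
contact_force: [-17.4, -4.5, 47.1]
gripper_width: 0.262
grasp_force: 64.4
```

Call:
{"op": "drive_tool", "data": {
  "deltas": [
    {"gripper": 255, "offset": [0.0005, 0, -0.002], "angular": [0, 0, 0]},
    {"gripper": 255, "offset": [0.001, 0, -0.0045], "angular": [0, 0, 0]},
    {"gripper": 255, "offset": [0.001, 0, -0.0045], "angular": [0, 0, 0]}
  ]
}}

```text
t: 11.75
eef_pos: [0.5495, 0.0268, 0.1598]
tool_rot: [0.0, -0.103, 0.995, -0.0]
contact_force: [-0.2, -5.3, 2.2]
gripper_width: 0.259
grasp_force: 59.4
```

```bash
python3 - <<'E'
from h import *
ims=[];o=bot.get_obs();print(o['eef_pos'],o['contact_force'])
for n,z in (('scene',.085),('side',.085)):
    m=optics.camera_model(n);im=optics.read_camera(n)
    c=proj(m,(.5487,.025,z)).astype(int);r=35
    ims.append(cv2.resize(im[c[1]-r:c[1]+r,c[0]-r:c[0]+r],(390,390),interpolation=2))
cv2.imwrite('pics/home.png',np.hstack(ims))
E
```

```text
[0.54950853 0.02682791 0.15980445] [-0.22127035 -5.32874156  2.1754435 ]
```

View pics/home.png

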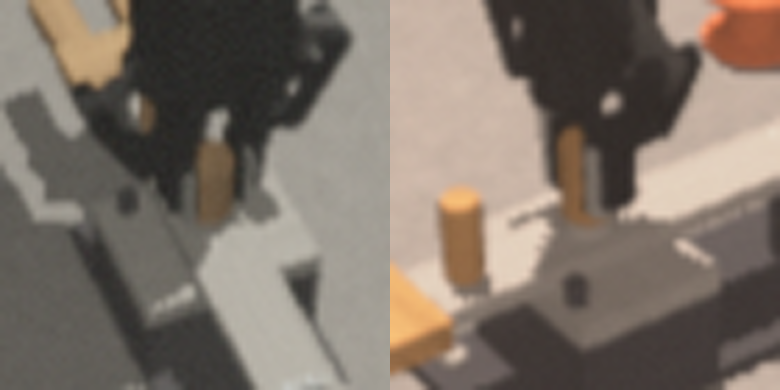

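Both views show the handle's foot on the arm. I'll press lightly once more with the sideways load relieved, then release and lift.

Call:
{"op": "drive_tool", "data": {
  "deltas": [
    {"gripper": 255, "offset": [0, -0.001, 0.0025], "angular": [0, 0, 0]},
    {"gripper": 255, "offset": [0, -0.0015, 0.003], "angular": [0, 0, 0]}
  ]
}}

```text
t: 12.05
eef_pos: [0.55, 0.0264, 0.1585]
tool_rot: [0.0, -0.103, 0.995, 0.001]
contact_force: [-9.0, -1.3, 29.7]
gripper_width: 0.264
grasp_force: 62.7
```

Call:
{"op": "drive_tool", "data": {
  "deltas": [
    {"gripper": 130, "offset": [0, 0, 0], "angular": [0, 0, 0]},
    {"gripper": 130, "offset": [0, 0, 0], "angular": [0, 0, 0]},
    {"gripper": 130, "offset": [0, 0, 0], "angular": [0, 0, 0]},
    {"gripper": 130, "offset": [0, 0, -0.002], "angular": [0, 0, 0]},
    {"gripper": 130, "offset": [0, 0, -0.002], "angular": [0, 0, 0]}
  ]
}}

```text
t: 12.55
eef_pos: [0.5497, 0.0257, 0.1587]
tool_rot: [0.0, -0.103, 0.995, 0.0]
contact_force: [0.4, 0.1, -0.6]
gripper_width: 0.493
grasp_force: 0.0
```

Call:
{"op": "drive_tool", "data": {
  "deltas": [
    {"gripper": 130, "offset": [0, 0, -0.02], "angular": [0, 0, 0]},
    {"gripper": 130, "offset": [0, 0, -0.05], "angular": [0, 0, 0]},
    {"gripper": 130, "offset": [0, 0, -0.1], "angular": [0, 0, 0]},
    {"gripper": 130, "offset": [0.02, 0, -0.14], "angular": [0, 0, 0]},
    {"gripper": 130, "offset": [0.02, 0, -0.14], "angular": [0, 0, 0]}
  ]
}}

```text
t: 13.05
eef_pos: [0.5311, 0.0205, 0.3041]
tool_rot: [0.004, -0.102, 0.995, 0.001]
contact_force: [1.2, 0.2, 0.2]
gripper_width: 0.491
grasp_force: 0.0
```

```bash
python3 - <<'E'
from h import *
np.set_printoptions(precision=4,suppress=True)
o=bot.get_obs();print(o['eef_pos'])
ims=[]
for n in ('side','wrist'):
    m=optics.camera_model(n);im=optics.read_camera(n);f=n=='wrist'
    a=proj(m,(.548,.0253,.115),f);b=proj(m,(.548,.0253,.073),f);c=((a+b)/2).astype(int);r=35 if not f else 70
    print(n,(a-c+r)*390/2/r,(b-c+r)*390/2/r)
    ims.append(cv2.resize(im[c[1]-r:c[1]+r,c[0]-r:c[0]+r],(390,390),interpolation=2))
cv2.imwrite('pics/fin.png',np.hstack(ims))
E
```

```text
[0.5311 0.0205 0.3041]
side [196.4655 158.5209] [200.1843 241.1121]
wrist [197.0029 221.18  ] [196.436  172.6448]
```

View pics/fin.png

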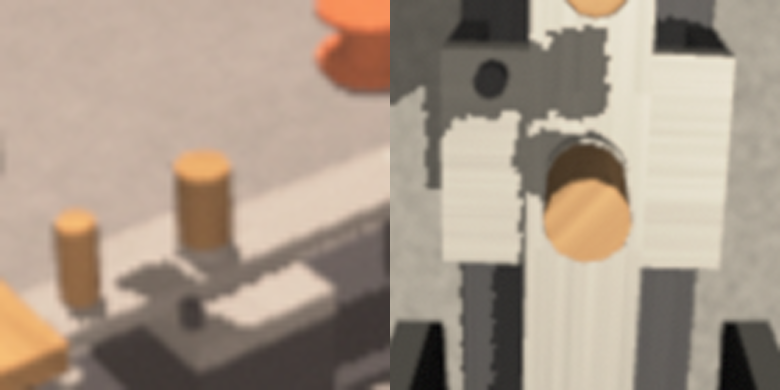

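The drift stands upright with its handle on the arm: side top at (203,166) against a predicted (196,158), about 1 px. The arm is in line and the gripper is clear.

```bash
python3 -c "
from station import bot
print(bot.hand_in())"
```

```text
the job is handed in; nothing more can be done
None
```

I swung the arm to its stop, pushed the drift down through both holes until its handle sat on the arm, let go, and handed the job in at about 13 s; no verdict came back. The final camera views show the drift upright, the arm in line with the lock hole and the gripper clear.

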